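# Refit and latch the belt cover of a mini wood lathe

### The job

The drive belt of the small wood lathe has been changed: fit the loose red belt cover back into its recess on top of the headstock and press it down past the spring clips until it sits fully home and level. Then pull the spring-loaded locking collar up, turn its yellow tongue in over the end of the cover and let it down so that it holds the cover. Do not drop the cover, and leave the chuck, the wood blank and the gouge lying where they are.

Things in the scene. Friction and masses are not known exactly. Their poses are not given: they have to be found in the camera images.
- lathe: Grey mini wood lathe, fixed on the bench. Origin on the bench under the headstock's middle; y runs along the spindle away from the tailstock, x away from the operator, z up; 'lathe (x, y, z)' below is in this frame, mm. Headstock: x -60 to 60, y -105 to 100, flat top at z 240; black control box on its -x face out to x -78 (z 95 to 165). Bed: x -55 to 55, y -520 to 100, up to z 76.
- tool_rest (a point): Middle of the top of the tool rest, an obstacle: with its foot it fills lathe x -78 to -30, y -320 to -170, up to z 175. Other obstacles: wooden workpiece on the spindle line (x 0, z 175, radius 28, y -105 to -370); tailstock with hand wheel x -45 to 45, y -540 to -365, up to z 247; motor x 55 to 160, y -75 to 95, up to z 173; hand wheel at y 100 to 125, radius 40 about the spindle line.
- lamp (a point): Centre of the underside of the white lamp head, an obstacle: radius 38 mm, from here up 65 mm, at lathe (0, -290, 385); its thin black neck rises from the bed at lathe x 75 to 90, y -280, to z 440.
- recess (a point): Centre of the cover's recess in the headstock top, at the level of the ledge that the seated cover's underside rests on: lathe (0, 22, 232), axes as the lathe's. The recess is 64 mm (x) by 134 mm (y), 8 mm deep to its rim, the headstock top; the rim's upper 3 mm are bevelled at 45 degrees. Inside the 7 mm wide ledge is the open belt bay.
- clips (a point): Same point as the recess, for the four steel spring clips: two in each long side, at y -45 and +45 mm from here, sloping, reaching 3.8 mm into the recess. A cover just set in rests on them 3 to 5 mm too high, and takes 10 to 20 N in all to push down past them; they then hold it by friction. Pressed at one end only, it tips.
- cover: The loose red belt cover: a plain flat plate 60 mm (x) by 130 mm (y) by 14 mm thick with thin black stripes on top, about 0.16 kg, starting flat on the bench, top up. Origin at the centre of its underside, z up. Its long axis (y) goes along the lathe's y; it fits either way round. Seated, its top stands 6 mm above the headstock top.
- latch_lift (a joint): Upward travel of the locking collar against its spring, m: 0 = down (underside 1 mm above the headstock top), at most 0.014. Spring force about 3 N at 0 and 6.5 N at 0.014, and the collar weighs 0.09 kg. With the cover home, the tongue clears the cover's top above 0.005, and rests on it at about 0.005.
- latch_turn (a joint): Angle of the locking collar, rad, about the vertical: 0 = tongue pointing along the lathe's +y, over the cover's end (locked); grows anticlockwise seen from above; 1.57 = tongue pointing to the lathe's -x, beside the recess. Starts between 1.15 and 1.5; stops at -0.15 and 1.6. Light friction keeps it where it is left.
- collar (a point): Point on the axis of the locking collar, 30 mm above its underside, lathe (0, -65, 271) when down: the height to grip. The collar is an upright steel cylinder 26 mm in diameter, 41 mm high (its top 3 mm a black cap of 28 mm), its axis 22 mm from the seated cover's end. The frame turns with the collar; y points along the tongue.
- tongue_tip (a point): End of the yellow tongue, 3 mm above the collar's underside, 32 mm from the collar's axis. The tongue is 12 mm wide and 6 mm thick.
- chuck: Loose steel four-jaw lathe chuck lying jaws up on the bench, 92 mm in diameter, 56 mm high, 1.4 kg. Origin at the centre of its underside. To be left alone.
- blank: Loose pale square wood blank lying on the bench, 45 mm (x) by 150 mm (y) by 45 mm high. Origin at the centre of its underside. To be left alone.
- gouge: Loose turning gouge lying on the bench to the robot's left of the rest: wooden handle 29 mm thick from y -200 to 22 mm, steel blade to y 197 mm, axis 15 mm above the bench. Origin under it on the bench. To be left alone.
Mind the look-alikes: they are no part of the job. Of the things that look like the cover, the middle-sized one is meant.

How it is judged:
On the way, in this order (a step that is already met when the one before it is completed fails the run):
1. the cover is pressed down past the clips: fully home in the recess and level, with the tongue still beside it (z of cover in the frame of recess between -0.003 and 0.0015 m and angle between cover's own z axis and vertical below 0.02 rad and horizontal distance between cover and recess below 0.004 m and value of joint latch_turn above 0.6 rad), for 0.2 s.
2. the collar is pulled up against its spring so that the tongue clears the cover (value of joint latch_lift above 0.0055 m and value of joint latch_turn above 0.4 rad), for 0.1 s.
At the end, for the whole second after the job is handed in: The cover lies in the recess along the lathe, underside within 1.5 mm of the ledge, within 4 mm of the centre and level within 0.02 rad, at rest; the tongue is turned in over the cover (within 0.3 rad of straight) and let down on it (collar 3.5 to 7 mm up) (z of cover in the frame of recess between -0.003 and 0.0015 m and angle between cover's own z axis and vertical below 0.02 rad and horizontal distance between cover and recess below 0.004 m and angle between the y axis of cover and the y axis of lathe, either way round below 0.06 rad and value of joint latch_turn below 0.3 rad and value of joint latch_lift between 0.0035 and 0.007 m and linear speed of cover below 0.02 m/s); the robot touches nothing.
It fails at once if the cover is dropped (falls freely faster than 0.6 m/s) (linear speed of cover above 0.6 m/s and contact force between the fingers and cover below 0.05 N).
It fails at once if the chuck is moved more than 20 mm (distance of chuck from where it was at the start of the episode above 0.02 m).
It fails at once if the wood blank is moved more than 20 mm (distance of blank from where it was at the start of the episode above 0.02 m).
It fails at once if the gouge is moved more than 20 mm (distance of gouge from where it was at the start of the episode above 0.02 m).
It also fails if it takes over 67 s, if anything falls off the work surface, if the arm or the gripper's body presses on something with over 40 N, if the wrist force passes 120 N, or if a joint passes its speed limit or range.

### The arm

A 6-joint arm with a two-finger parallel gripper is mounted at the origin on the work surface. World frame = base frame: x ahead of the robot, y to its left, z up, the work surface at z = 0. Lengths are in m, angles in rad, forces in N, time in s.
With the tool pointing down it reaches from about 0.375 to 0.9 m from the base axis. Payload 3.1 kg.
Tool frame: the origin (TCP) lies between the finger pads; the fingertips stand 8 mm ahead of it and the grasp point (between the pads) lies 11 mm behind it; z points along the fingers, y is the line along which they close (so a half turn about z gives the same grasp; the last joint's range is limited). The gripper opens to 87 mm and grips with 3 to 60 N. Pads are 19 mm wide; open, the fingers measure 117 mm over their backs; the gripper's body (75 mm by 190 mm) begins 51 mm behind the grasp point.
Start: joints at [-1.377, 0.527, 1.433, -0, 1.181, -0.178], TCP at [0.227, -0.582, 0.21] pointing down, gripper open.
Joint ranges: [-3.08, 3.08], [-0.75, 2.2], [0.22, 2.44], [-1.43, 4.57], [0, 2.65], [-2.85, 2.85]. Speed limits (rad/s): [2.79, 2.79, 3.14, 3.14, 3.14, 3.14].

### API

Orientations are given as a unit quaternion [x, y, z, w].
In Python, from rig import robot, vision, job gives the robot as it stands.
- The arm moves only by the shell command python3 -m handwheel 'ROWS' [OPENING] [FORCE]. ROWS is JSON, a list of rows, each a list of 4 numbers: the shift along the tool's x, y, z as a fraction of full scale, then the turn about the tool's z as a fraction of full scale. A call has 1 to 20 rows; each row is the pose to reach, as a shift and turn from the pose commanded when the call began, along the tool's axes at that moment, turning the shorter way round; what a row does not reach only later rows make up. Full scale, the value 1, is 300 mm for a shift and 2 pi rad for a turn. A row lasts 1/12 s, in which the tool goes at most 41.7 mm and 7.16 degrees, less where a joint would pass 70% of its speed; a pose out of reach is approached as far as the arm can. A call with a number of a shift or a turn outside -1 to 1 is refused whole. A call with a gripper value outside its range is refused whole. OPENING is the opening in per cent of the stroke, from 0 (shut) to 100 (fully open), set as the call begins (- or left out, the last holds). The fingers move at their own pace and stop on an object; FORCE is the grip in N (left out, the last holds). Time passes only in rows, so rows that repeat a pose let the fingers close. It gives the time, the measured TCP pose, the force, the opening and the grip force at its end, in the units of the state.
- robot.get_obs(): the state, without advancing time (a new reading comes with each control period).
- vision.camera(name): name is "scene" or "top" or "wrist"; returns a dict with "frame" (480x640x3 uint8, red, green, blue), "K" (3x3 intrinsics, pixels), "cam_to_world" (4x4, takes a point from camera to world coordinates); the wrist camera has in their place "hand_eye" (4x4, takes a point from camera to tool coordinates, whose origin is the TCP and whose axes are the flange's). Camera axes: x right, y down, z forward; pixel columns grow to the right and rows downward; lengths in m; the calibration is good to about 2 mm. A picture is of the moment at which its call begins: read the wrist's pose just before it. There is no depth.
- job.hand_in(): hands the job in; it is judged then, once.
Trained networks look in the newest picture that a camera, given by its name, has taken for a name from the list of things; names that differ only in an ending like _2 or _b are one class to them, and where a whole thing is asked for, a point or a joint stands for the part that bears it (a point fixed in the world has none). Each returns a list of dicts, best first, with "conf" (0 to 1); they miss things now and then, are a little off and sometimes report something else, mostly with a low value. They report only what shows in the picture. A call takes as long as a camera call. They do not tell look-alikes from the thing itself.
- vision.look_for(camera, label): "point" ([row, column] in pixels, amid what is visible of it).
- vision.outline_of(camera, label): "mask" (480x640 bool, what is visible of it) and "point" ([row, column] in pixels, amid what is visible of it).
The state is a dict: "time": time; "q": joint angles; "joint_velocities": joint speeds; "joint_torque": joint torques, N m; "position": TCP position; "tool_rot": TCP orientation; "ft_force": force on the tool from outside, world axes, zero at the start; "moment": the same for the moment, N m; "grip_width": finger opening in m; "grip_force": force on a finger pad.
Only numpy, scipy, OpenCV 4.12 (cv2) and the standard library are available. Lean on these libraries where they do the work, as an engineer would, in place of code of your own. Each camera call takes 0.05 s, during which the arm holds its last target. There are 200 camera calls.

## Working session

There is one attempt and no reset: what is moved stays moved. The work goes in short steps, Python scripts to look and compute and a shell command to move; the robot and the scene stay as the last step left them, time stands still between calls to the robot, and variables do not carry over. Pictures are saved under pics/ and viewed, at most 10 in all, crops included, and the job is handed in when it is done.

```bash
mkdir -p pics; ls
cat > h.py <<'E'
import numpy as np, cv2, json
from rig import robot, vision, job
from scipy.spatial.transform import Rotation as R
def cam(n):
    o=robot.get_obs(); c=vision.camera(n)
    if n=="wrist":
        T=np.eye(4);T[:3,:3]=R.from_quat(o["tool_rot"]).as_matrix();T[:3,3]=o["position"]
        c["cam_to_world"]=T@np.array(c["hand_eye"])
    return c
def save(c,f): cv2.imwrite("pics/"+f,np.ascontiguousarray(c["frame"][:,:,::-1]))
def toz(c,rc,z):
    T=np.array(c["cam_to_world"]);d=T[:3,:3]@np.linalg.inv(c["K"])@np.array([rc[1],rc[0],1.]);o=T[:3,3]
    return o+d*(z-o[2])/d[2]
def proj(c,p):
    T=np.linalg.inv(c["cam_to_world"]);q=T[:3,:3]@np.array(p)+T[:3,3];q=np.array(c["K"])@q;return np.array([q[1],q[0]])/q[2]
E
python3 - <<'E'
from h import *
o=robot.get_obs();print(o["position"],o["tool_rot"],o["grip_width"],o["time"])
for n in("top","scene"):
    c=cam(n);save(c,n+"0.png");print(n,np.round(c["cam_to_world"],3).tolist(),np.round(c["K"],0).tolist())
    for l in("cover","lathe","collar","tongue_tip","chuck","blank","gouge","lamp"):
        print(l,[(np.round(d["point"]).tolist(),round(d["conf"],2)) for d in vision.look_for(n,l)])
E
```

```text
pics
[ 0.22695617 -0.58152668  0.2091982 ] [ 9.82766708e-01  1.84847187e-01 -1.16175016e-05 -1.05589857e-03] 0.08662131221105399 0.0
top [[0.014, -0.984, 0.18, 0.317], [-1.0, -0.014, -0.0, 0.042], [0.003, -0.18, -0.984, 1.442], [0.0, 0.0, 0.0, 1.0]] [[585.0, 0.0, 320.0], [0.0, 585.0, 237.0], [0.0, 0.0, 1.0]]
cover [([347.0, 255.0], 0.86), ([227.0, 179.0], 0.82), ([288.0, 288.0], 0.56)]
lathe [([160.0, 343.0], 0.79), ([298.0, 363.0], 0.63)]
collar [([171.0, 308.0], 0.79)]
tongue_tip [([172.0, 311.0], 0.64), ([161.0, 340.0], 0.47)]
chuck [([299.0, 363.0], 0.87)]
blank [([293.0, 450.0], 0.69)]
gouge [([293.0, 154.0], 0.89), ([172.0, 310.0], 0.23)]
lamp [([160.0, 341.0], 0.82), ([170.0, 309.0], 0.16)]
scene [[-0.069, 0.813, -0.578, 1.045], [0.998, 0.05, -0.048, 0.087], [-0.01, -0.58, -0.815, 0.931], [0.0, 0.0, 0.0, 1.0]] [[437.0, 0.0, 305.0], [0.0, 437.0, 244.0], [0.0, 0.0, 1.0]]
cover [([328.0, 454.0], 0.88), ([264.0, 329.0], 0.77), ([223.0, 364.0], 0.63), ([296.0, 305.0], 0.31)]
lathe [([358.0, 249.0], 0.91)]
collar [([300.0, 306.0], 0.73)]
tongue_tip [([297.0, 305.0], 0.62)]
chuck [([252.0, 264.0], 0.74)]
blank [([254.0, 177.0], 0.67), ([260.0, 328.0], 0.42), ([358.0, 244.0], 0.24)]
gouge [([262.0, 470.0], 0.73)]
lamp [([360.0, 245.0], 0.7)]
```

View pics/top0.png

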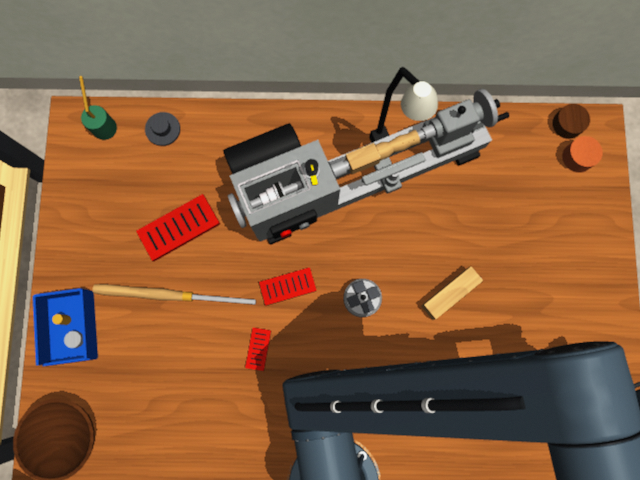

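View pics/scene0.png

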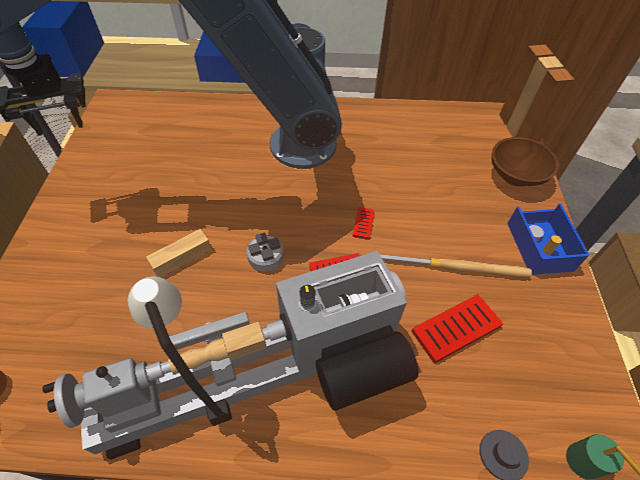

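Run:
```python
from h import *
c=cam("top")
for d in vision.outline_of("top","cover"):
    m=d["mask"].astype(np.uint8);k=max(cv2.findContours(m,0,1)[0],key=cv2.contourArea).reshape(-1,2)
    w=np.array([toz(c,(v,u),.014)[:2]*1000 for u,v in k],np.float32)
    print(d["conf"],np.round(d["point"]),cv2.minAreaRect(w))
```

```text
0.72 [346. 256.] ((303.00921630859375, 187.53952026367188), (44.906620025634766, 96.74095153808594), 80.60980987548828)
0.6 [283. 288.] ((454.1339416503906, 120.5080337524414), (65.03888702392578, 131.18971252441406), 16.10902214050293)
```

The top picture shows three red plates: small (347,255), middle (288,288) and large (227,179). The headstock with its open recess is at about (190,275), the collar with its yellow tongue at (171,310), the chuck at (299,363) and the blank at (293,450). The gouge's blade tip, at (300,255), is close to the middle plate. The middle plate (288,288) is the cover, and its measured size of about 65x131 mm fits. I'll check it in a close crop.

Run:
```python
from h import *
f=cv2.imread("pics/top0.png")[135:307,215:395]
cv2.imwrite("pics/crop0.png",cv2.resize(f,None,fx=3.4,fy=3.4,interpolation=cv2.INTER_CUBIC))
```

```text
(no output)
```

View pics/crop0.png

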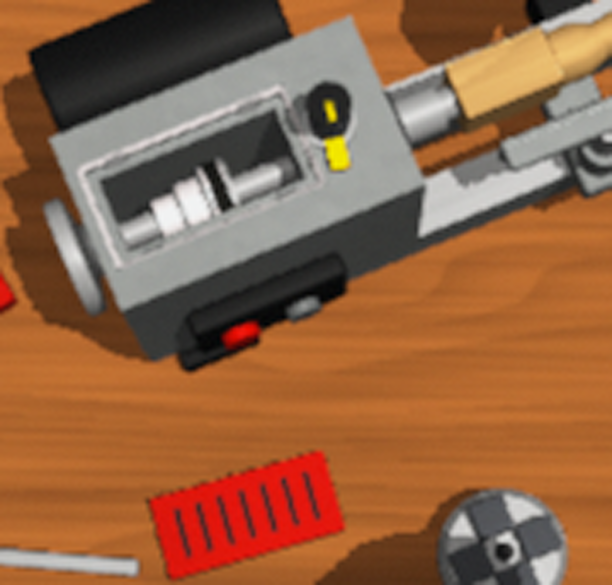

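The crop shows the middle plate with black stripes at crop corners (150,500), (325,452), (344,528) and (170,579). The headstock top corners are at (50,140), (350,17), (425,187) and (122,308), and the tongue points to lathe -x. The choice is confirmed.

```bash
cat >> h.py <<'E'
def fit(L,W):
    L=np.array(L,float);W=np.array(W,float);H=(L-L.mean(0)).T@(W-W.mean(0))
    a=np.arctan2(H[0,1]-H[1,0],H[0,0]+H[1,1]);M=np.array([[np.cos(a),-np.sin(a)],[np.sin(a),np.cos(a)]])
    t=W.mean(0)-M@L.mean(0);return t,a,(W-(L@M.T+t))
def rel(p,yaw,o=None):
    "world target TCP p, yaw=direction of tool x -> row values"
    o=o or robot.get_obs();M=R.from_quat(o["tool_rot"]).as_matrix()
    d=M.T@(np.array(p)-o["position"]);cur=np.arctan2(M[1,0],M[0,0])
    t=-(yaw-cur); t=(t+np.pi/2)%np.pi-np.pi/2
    return np.round(d/.3,4),round(t/2/np.pi,4)
E
python3 - <<'E'
from h import *
c=cam("top")
f=lambda P,z:[toz(c,(135+v/3.4,215+u/3.4),z)[:2] for u,v in P]
t,a,r=fit([[.06,.1],[.06,-.105],[-.06,-.105],[-.06,.1]],f([(50,140),(350,17),(425,187),(122,308)],.24));print("lathe",t,a,np.round(r*1e3))
M=np.array([[np.cos(a),-np.sin(a)],[np.sin(a),np.cos(a)]]);print("recess",t+M@[0,.022],"collar",t+M@[0,-.065])
t,a,r=fit([[.03,.065],[.03,-.065],[-.03,-.065],[-.03,.065]],f([(150,500),(325,452),(344,528),(170,579)],.014));print("cover",t,a,np.round(r*1e3))
p=[t[0],t[1],.21];print(rel(p,a)); print(rel(p,a+np.pi/2));M=R.from_quat(robot.get_obs()["tool_rot"]).as_matrix();print(M)
c=cam("wrist");print(np.round(c["hand_eye"],3),c["K"])
E
```

```text
lathe [0.65227159 0.11971487] 0.41454263227533217 [[-1. -0.]
 [-0.  1.]
 [-1.  1.]
 [ 2. -1.]]
recess [0.64341062 0.13985148] collar [0.67845173 0.06022032]
cover [0.45481644 0.11806268] 0.28757875084702766 [[-1. -1.]
 [-1. -1.]
 [ 2.  1.]
 [ 0.  0.]]
(array([ 1.5553e+00, -1.8991e+00,  5.0000e-04]), np.float64(0.0134))
(array([ 1.5553e+00, -1.8991e+00,  5.0000e-04]), np.float64(-0.2366))
[[ 9.31680786e-01  3.63278010e-01  2.87122715e-05]
 [ 3.63278010e-01 -9.31680786e-01  1.45110576e-06]
 [ 2.72778265e-05  9.07856950e-06 -1.00000000e+00]]
[[ 0.    -0.959 -0.282  0.077]
 [ 1.     0.001 -0.001 -0.   ]
 [ 0.001 -0.282  0.959 -0.175]
 [ 0.     0.     0.     1.   ]] [[373.82960925   0.         322.95234272]
 [  0.         373.82960925 238.73554994]
 [  0.           0.           1.        ]]
```

```bash
python3 -m handwheel '[[0.4,-0.48,-0.25,0],[0.78,-0.95,-0.5,0],[0.78,-0.95,-0.5,0],[0.78,-0.95,-0.5,0],[0.78,-0.95,-0.5,0],[0.78,-0.95,-0.5,0],[0.78,-0.95,-0.5,0],[0.78,-0.95,-0.5,0],[0.78,-0.95,-0.5,0],[0.78,-0.95,-0.5,0],[0.78,-0.95,-0.5,0],[0.78,-0.95,-0.5,0]]' 100 && python3 -m handwheel '[[0.78,-0.95,0,-0.237],[0.78,-0.95,0,-0.237],[0.78,-0.95,0,-0.237],[0.78,-0.95,0,-0.237],[0.78,-0.95,0,-0.237],[0.78,-0.95,0,-0.237],[0.78,-0.95,0,-0.237],[0.78,-0.95,0,-0.237],[0.78,-0.95,0,-0.237],[0.78,-0.95,0,-0.237],[0.78,-0.95,0,-0.237],[0.78,-0.95,0,-0.237],[0.78,-0.95,0,-0.237],[0.78,-0.95,0,-0.237],[0.78,-0.95,0,-0.237],[0.78,-0.95,0,-0.237]]'
python3 - <<'E'
from h import *
c=cam("wrist");save(c,"w1.png")
E
```

```text
time: 2.1
position: [0.3419, -0.2311, 0.361]
tool_rot: [0.983, 0.186, 0.0, 0.001]
ft_force: [0.1, -0.1, 0.4]
grip_width: 0.0871
grip_force: 0.0
time: 3.43
position: [0.4563, 0.1181, 0.3599]
tool_rot: [0.599, 0.801, -0.0, -0.0]
ft_force: [-0.1, -0.5, 0.0]
grip_width: 0.0867
grip_force: 0.0
```

View pics/w1.png

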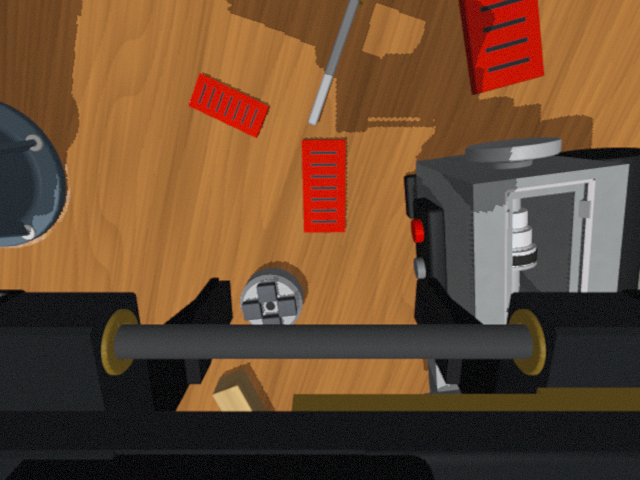

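The wrist picture shows the middle cover at pixel corners (303,139), (346,139), (347,231) and (304,232). The chuck is at (270,300), well clear of it. The recess at (550,240) is partly visible.

Run:
```python
from h import *
c=cam("wrist")
f=lambda P,z:[toz(c,(v,u),z)[:2] for u,v in P]
t,a,r=fit([[-.03,.065],[.03,.065],[.03,-.065],[-.03,-.065]],f([(303,139),(346,139),(347,231),(304,232)],.014));print("cover",t,a,np.round(r*1e3))
m=np.array([np.cos(a),np.sin(a)])
g=t-.005*m;print(rel([g[0],g[1],.12],a+np.pi/2),rel([g[0],g[1],.0175],a+np.pi/2))
# headstock clearance of body
la=.4145;M=np.array([[np.cos(la),-np.sin(la)],[np.sin(la),np.cos(la)]])
n=np.array([-m[1],m[0]])
print([((g+.095*m+s*.0375*n-[.6523,.1197])@M)*1e3 for s in(-1,1)])
```

```text
cover [0.45872857 0.11919839] 0.30043228844982645 [[ 1.  0.]
 [-1. -1.]
 [ 1.  1.]
 [-1. -0.]]
(array([ 1.000e-04, -7.600e-03,  8.002e-01]), np.float64(-0.0019)) (array([ 1.0000e-04, -7.5000e-03,  1.1419e+00]), np.float64(-0.0019))
[array([-92.23453952,  29.99819418]), array([-83.69800141, 104.5107939 ])]
```

```bash
python3 -m handwheel '[[0,-0.007,0.4,-0.002],[0,-0.007,0.8,-0.002],[0,-0.007,0.8,-0.002],[0,-0.007,0.8,-0.002],[0,-0.007,0.8,-0.002],[0,-0.007,0.8,-0.002],[0,-0.007,0.8,-0.002],[0,-0.007,0.8,-0.002],[0,-0.007,0.8,-0.002],[0,-0.007,0.8,-0.002]]' 100 && python3 -m handwheel '[[0,0,0.1,0],[0,0,0.2,0],[0,0,0.28,0],[0,0,0.31,0],[0,0,0.33,0],[0,0,0.34,0],[0,0,0.34,0],[0,0,0.34,0]]'
python3 - <<'E'
from h import *
o=robot.get_obs();print(o["position"],o["ft_force"])
c=cam("wrist")
for d in vision.look_for("wrist","cover"):print(d,toz(c,d["point"],.014))
E
```

```text
time: 4.37
position: [0.4562, 0.1183, 0.1224]
tool_rot: [0.592, 0.806, 0.002, 0.002]
ft_force: [0.3, 0.6, -0.1]
grip_width: 0.0872
grip_force: 0.0
time: 5.03
position: [0.4551, 0.1183, 0.0193]
tool_rot: [0.592, 0.806, 0.001, 0.001]
ft_force: [0.5, 0.4, -0.7]
grip_width: 0.0872
grip_force: 0.0
[0.45509508 0.11827965 0.01931049] [ 0.48265247  0.41546214 -0.72401959]
{'point': [250.9, 327.0], 'conf': 0.88} [0.45164622 0.136104   0.014     ]
{'point': [68.5, 81.5], 'conf': 0.58} [0.32201124 0.18486242 0.014     ]
```

```bash
python3 -m handwheel '[[0,0,0.006,0],[0,0,0.006,0],[0,0,0.006,0]]' 100 && python3 -m handwheel '[[0,0,0,0],[0,0,0,0],[0,0,0,0],[0,0,0,0],[0,0,0,0],[0,0,0,0],[0,0,0,0],[0,0,0,0]]' 50 40 && python3 -m handwheel '[[0,0,-0.02,0],[0,0,-0.04,0],[0,0,-0.08,0],[0,0,-0.1,0],[0,0,-0.1,0],[0,0,-0.1,0]]'
python3 - <<'E'
from h import *
c=cam("wrist");save(c,"w2.png")
E
```

```text
time: 5.38
position: [0.4541, 0.1182, 0.0166]
tool_rot: [0.592, 0.806, 0.0, 0.0]
ft_force: [-0.4, -0.2, -0.3]
grip_width: 0.087
grip_force: 0.0
time: 6.05
position: [0.454, 0.1182, 0.0163]
tool_rot: [0.592, 0.806, -0.0, 0.0]
ft_force: [-0.4, -0.4, 0.9]
grip_width: 0.0456
grip_force: 0.0
time: 6.55
position: [0.4545, 0.1182, 0.047]
tool_rot: [0.592, 0.806, 0.0, 0.001]
ft_force: [0.5, -0.3, -0.7]
grip_width: 0.0437
grip_force: 0.0
```

View pics/w2.png

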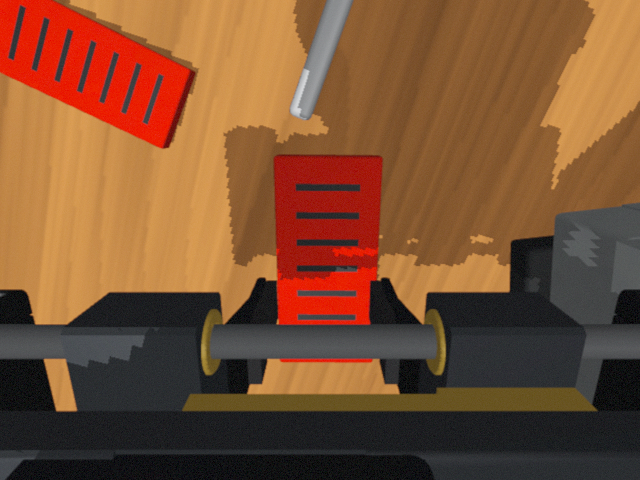

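The picture shows the cover still there at corners (275,156), (382,156), (371,361) and (278,361), but the fingers closed past its width without gripping. I'll compute where it lies now.

Run:
```python
from h import *
c=cam("wrist");o=robot.get_obs();print(o["position"],o["grip_width"])
P=[(275,156),(382,156),(371,361),(278,361)]
for z in(.0,.014,.03,.05,.06):
    t,a,r=fit([[-.03,.065],[.03,.065],[.03,-.065],[-.03,-.065]],[toz(c,(v,u),z)[:2] for u,v in P]);print(z,t,a,np.round(r*1e3).tolist())
ob=np.array([[-.03,.065,0],[.03,.065,0],[.03,-.065,0],[-.03,-.065,0]])
ok,rv,tv=cv2.solvePnP(ob,np.array(P,float),c["K"],None);T=np.eye(4);T[:3,:3]=cv2.Rodrigues(rv)[0];T[:3,3]=tv[:,0];W=c["cam_to_world"]@T;print(np.round(W,3))
c=cam("top");f=c["frame"][235:325,220:340];cv2.imwrite("pics/top2.png",cv2.resize(f[:,:,::-1],None,fx=5,fy=5))
c=cam("scene");f=c["frame"][180:300,290:410];cv2.imwrite("pics/sc2.png",cv2.resize(f[:,:,::-1],None,fx=5,fy=5))
```

```text
[0.45389471 0.11819766 0.04630657] 0.0434119531348614
0.0 [0.45803253 0.1129755 ] 0.2899945911681734 [[-2.0, 3.0], [0.0, 4.0], [2.0, -3.0], [-1.0, -4.0]]
0.014 [0.45632285 0.11796583] 0.2899945911681732 [[1.0, -1.0], [-1.0, -0.0], [-1.0, 1.0], [-0.0, 0.0]]
0.03 [0.45436892 0.12366906] 0.28999459116817333 [[5.0, -5.0], [-1.0, -6.0], [-4.0, 5.0], [1.0, 6.0]]
0.05 [0.45192651 0.1307981 ] 0.28999459116817305 [[9.0, -10.0], [-2.0, -13.0], [-9.0, 10.0], [2.0, 13.0]]
0.06 [0.45070531 0.13436262] 0.28999459116817317 [[11.0, -12.0], [-3.0, -16.0], [-11.0, 13.0], [2.0, 16.0]]
[[ 0.959 -0.284  0.015  0.457]
 [ 0.284  0.958  0.032  0.117]
 [-0.023 -0.027  0.999  0.01 ]
 [ 0.     0.     0.     1.   ]]
```

View pics/sc2.png

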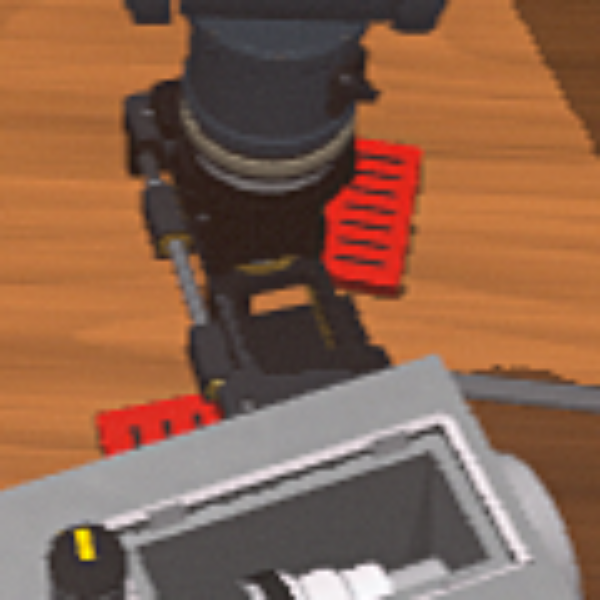

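The cover is unmoved, flat at (0.456, 0.118). The fingertips slid over its top because they sit higher when wide open, so I'll go deeper.

```bash
python3 -m handwheel '[[0,0,0,0],[0,0,0,0],[0,0,0,0],[0,0,0,0],[0,0,0,0],[0,0,0,0]]' 100 && python3 -m handwheel '[[0,0,0.04,0],[0,0,0.08,0],[0,0,0.1,0],[0,0,0.11,0],[0,0,0.117,0],[0,0,0.123,0],[0,0,0.123,0]]' && python3 -m handwheel '[[0,0,0,0],[0,0,0,0],[0,0,0,0],[0,0,0,0],[0,0,0,0],[0,0,0,0],[0,0,0,0],[0,0,0,0]]' 50 40
```

```text
time: 7.25
position: [0.454, 0.1182, 0.0463]
tool_rot: [0.592, 0.806, -0.0, -0.0]
ft_force: [-0.0, -0.9, 0.4]
grip_width: 0.0753
grip_force: 0.0
time: 7.83
position: [0.4541, 0.1182, 0.0094]
tool_rot: [0.592, 0.806, 0.0, 0.0]
ft_force: [-0.1, -1.5, 0.0]
grip_width: 0.0869
grip_force: 0.0
time: 8.5
position: [0.454, 0.1182, 0.0095]
tool_rot: [0.592, 0.806, 0.0, 0.0]
ft_force: [0.1, -0.4, -0.1]
grip_width: 0.0459
grip_force: 0.0
```

Run:
```python
from h import *
c=cam("wrist");save(c,"w3.png");o=robot.get_obs();M=R.from_quat(o["tool_rot"]).as_matrix();p=o["position"]
for q in([0,0,0],[0,0,.008],[0,.03,0],[0,-.03,0]):print(q,proj(c,p+M@q))
print(o["grip_width"],o["grip_force"])
```

```text
[0, 0, 0] [287.89439853 322.98194315]
[0, 0, 0.008] [281.73554756 322.98178722]
[0, 0.03, 0] [287.91532979 381.9749176 ]
[0, -0.03, 0] [287.87346703 263.98828133]
0.04499768994953901 0.0
```

View pics/w3.png

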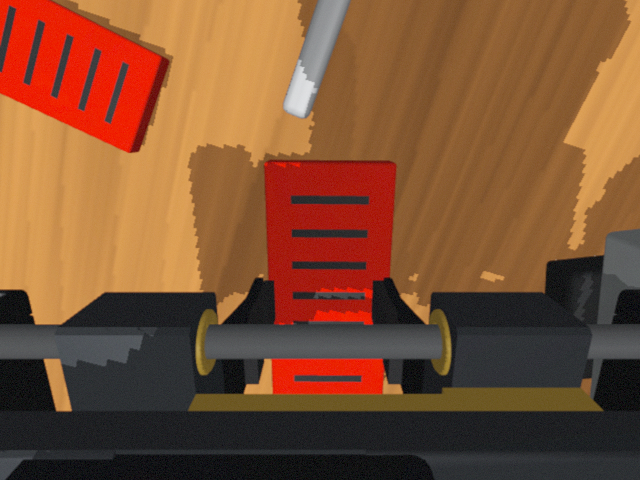

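The fingers are still above the cover, with their inner edges at columns 272 and 372 and the cover spanning 268 to 392. The tips must end higher than stated at this opening. I'll feel for the height in small steps.

```bash
python3 -m handwheel '[[0,0,0.005,0],[0,0,0.01,0],[0,0,0.01,0]]' - 5 && python3 -m handwheel '[[0,0,0.005,0],[0,0,0.01,0],[0,0,0.01,0]]'
```

```text
time: 8.8
position: [0.4539, 0.1182, 0.0062]
tool_rot: [0.592, 0.806, -0.0, -0.0]
ft_force: [1.1, -0.8, 0.1]
grip_width: 0.044
grip_force: 0.0
time: 9.05
position: [0.4538, 0.1182, 0.0032]
tool_rot: [0.592, 0.806, -0.0, -0.0]
ft_force: [-0.5, 0.0, 0.7]
grip_width: 0.0436
grip_force: 0.0
```

```bash
python3 -m handwheel '[[0,0,0.005,0],[0,0,0.01,0],[0,0,0.01,0]]' && python3 -m handwheel '[[0,0,0.005,0],[0,0,0.01,0],[0,0,0.01,0]]'
python3 - <<'E'
from h import *
o=robot.get_obs();print(o["q"],o["position"],R.from_quat(o["tool_rot"]).as_matrix().round(3).tolist())
c=cam("wrist")
d=vision.outline_of("wrist","cover")[0];m=d["mask"];print(d["conf"],d["point"])
f=cv2.cvtColor(c["frame"],cv2.COLOR_RGB2HSV)
r=((f[...,0]<6)|(f[...,0]>174))&(f[...,1]>180)&(f[...,2]>60)
for y in(170,200,240,270,280,290,300,310,360,370,380,390):
    x=np.where(r[y,200:480])[0]+200;print(y,(x.min(),x.max()) if len(x) else None)
E
```

```text
time: 9.3
position: [0.4541, 0.1182, 0.0019]
tool_rot: [0.592, 0.806, 0.0, 0.0]
ft_force: [-2.0, -0.2, 15.6]
grip_width: 0.0434
grip_force: 8.0
time: 9.55
position: [0.4541, 0.1182, 0.0018]
tool_rot: [0.592, 0.806, 0.001, 0.001]
ft_force: [-5.5, -0.2, 44.8]
grip_width: 0.0433
grip_force: 22.3
[ 1.59425788e-02  7.07578170e-01  1.97097340e+00 -3.45266397e-04
  4.60244739e-01 -2.86761887e-01] [0.4541353  0.11820606 0.00176448] [[-0.298, 0.954, 0.003], [0.954, 0.298, -0.0], [-0.001, 0.003, -1.0]]
0.72 [248.5, 326.2]
170 (np.int64(261), np.int64(398))
200 (np.int64(263), np.int64(396))
240 (np.int64(265), np.int64(394))
270 (np.int64(266), np.int64(392))
280 (np.int64(266), np.int64(391))
290 (np.int64(277), np.int64(369))
300 (np.int64(277), np.int64(369))
310 (np.int64(278), np.int64(368))
360 (np.int64(269), np.int64(379))
370 (np.int64(270), np.int64(382))
380 (np.int64(270), np.int64(383))
390 (np.int64(271), np.int64(384))
```

Contact came at TCP z 0.002, so at this opening the tips really sit about 12 mm behind the TCP. I'll lift, open and go down by that measure.

```bash
python3 -m handwheel '[[0,0,-0.02,0],[0,0,-0.04,0],[0,0,-0.05,0],[0,0,-0.05,0]]' && python3 -m handwheel '[[0,0,0,0],[0,0,0,0],[0,0,0,0],[0,0,0,0],[0,0,0,0],[0,0,0,0],[0,0,0,0],[0,0,0,0],[0,0,0,0]]' 100 && python3 -m handwheel '[[0,0,0.02,0],[0,0,0.035,0],[0,0,0.04,0],[0,0,0.045,0],[0,0,0.05,0],[0,0,0.056,0],[0,0,0.056,0]]'
```

```text
time: 9.98
position: [0.4544, 0.1182, 0.0128]
tool_rot: [0.592, 0.806, 0.0, 0.0]
ft_force: [-0.2, 0.4, 0.5]
grip_width: 0.0437
grip_force: 0.0
time: 10.73
position: [0.4541, 0.1182, 0.0125]
tool_rot: [0.592, 0.806, 0.0, 0.0]
ft_force: [0.6, -0.7, 0.8]
grip_width: 0.086
grip_force: 0.0
time: 11.32
position: [0.4539, 0.1182, -0.0046]
tool_rot: [0.592, 0.806, -0.0, -0.0]
ft_force: [-0.4, -0.5, 0.9]
grip_width: 0.0875
grip_force: 0.0
```

```bash
python3 -m handwheel '[[0,0,0.004,0],[0,0,0.004,0],[0,0,0.004,0],[0,0,0.004,0],[0,0,0.004,0],[0,0,0.004,0],[0,0,0.004,0],[0,0,0.004,0]]' 50 40
```

```text
time: 11.98
position: [0.4546, 0.1182, -0.0054]
tool_rot: [0.592, 0.806, 0.0, 0.0]
ft_force: [0.9, 0.7, 0.1]
grip_width: 0.0593
grip_force: 40.0
```

Gripped at 59 mm with 40 N. Now I'll lift.

```bash
python3 -m handwheel '[[0,0,-0.02,0],[0,0,-0.05,0],[0,0,-0.1,0],[0,0,-0.18,0],[0,0,-0.26,0],[0,0,-0.34,0],[0,0,-0.42,0],[0,0,-0.5,0],[0,0,-0.58,0],[0,0,-0.66,0],[0,0,-0.74,0],[0,0,-0.82,0],[0,0,-0.9,0],[0,0,-0.96,0],[0,0,-0.99,0],[0,0,-1,0],[0,0,-1,0]]'
python3 - <<'E'
from h import *
a=.4145;t=np.array([.6523,.1197]);M=np.array([[np.cos(a),-np.sin(a)],[np.sin(a),np.cos(a)]])
p=t+M@[0,-.108];print(rel([*p,.40],a+np.pi/2)); o=robot.get_obs();print(o["q"])
E
```

```text
time: 13.4
position: [0.4534, 0.1182, 0.2947]
tool_rot: [0.592, 0.806, 0.0, 0.0]
ft_force: [0.1, 0.3, -1.8]
grip_width: 0.0594
grip_force: 40.0
(array([-0.5506,  0.6746, -0.3509]), np.float64(-0.0178))
[ 1.58551211e-02  2.10450169e-01  1.69570635e+00  1.92217696e-05
  1.23528710e+00 -2.86813588e-01]
```

```bash
python3 -m handwheel '[[0,0,-0.06,0],[0,0,-0.14,0],[0,0,-0.22,0],[0,0,-0.3,0],[-0.03,0.04,-0.34,-0.002],[-0.08,0.1,-0.35,-0.004],[-0.13,0.16,-0.35,-0.006],[-0.19,0.23,-0.35,-0.008],[-0.25,0.3,-0.35,-0.01],[-0.31,0.38,-0.35,-0.012],[-0.37,0.45,-0.35,-0.014],[-0.43,0.53,-0.35,-0.016],[-0.49,0.6,-0.35,-0.018],[-0.53,0.65,-0.35,-0.018],[-0.55,0.67,-0.35,-0.018],[-0.55,0.67,-0.35,-0.018],[-0.55,0.67,-0.35,-0.018]]'
python3 - <<'E'
from h import *
c=cam("wrist");save(c,"w4.png")
E
```

```text
time: 14.82
position: [0.694, 0.0208, 0.3974]
tool_rot: [0.546, 0.838, -0.001, -0.002]
ft_force: [-0.9, 0.4, -2.1]
grip_width: 0.0596
grip_force: 40.0
```

View pics/w4.png

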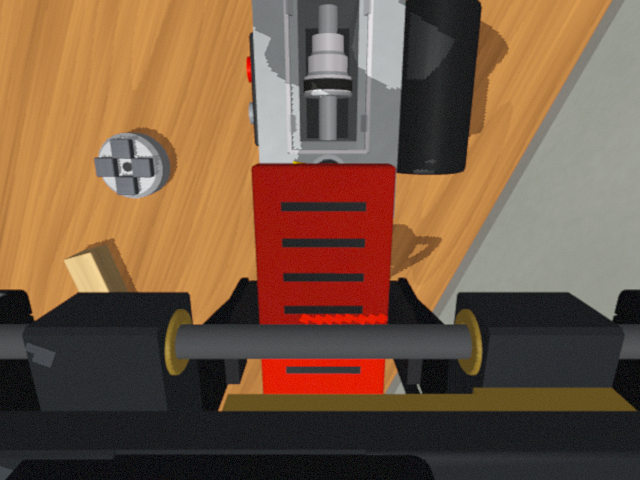

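The picture shows the cover held straight in the fingers (rows 163-393, columns 252-396). The recess is ahead of it, columns about 285-373, with its near edge at about row 154. I'll use one enlarged crop for exact edges.

Run:
```python
import cv2
f=cv2.imread("pics/w4.png")[0:165,245:410]
cv2.imwrite("pics/crop4.png",cv2.resize(f,None,fx=3.6,fy=3.6,interpolation=cv2.INTER_CUBIC))
```

```text
(no output)
```

View pics/crop4.png

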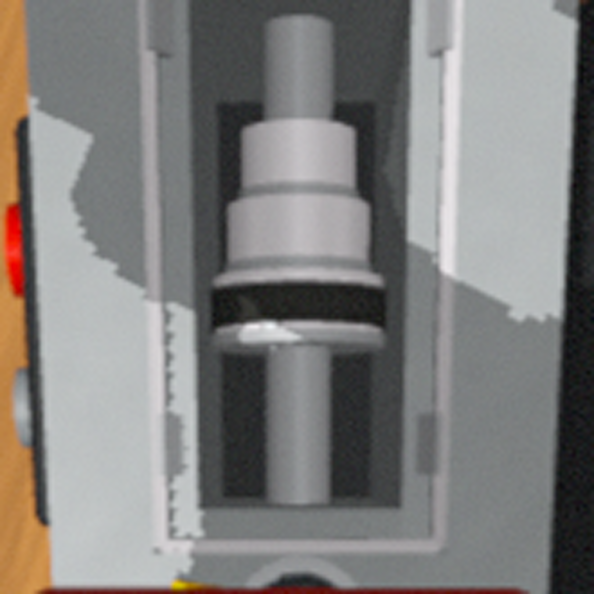

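Run:
```python
from h import *
c=cam("wrist");W=lambda u,v,z=.24:toz(c,(v/3.6,245+u/3.6),z)[:2]
for n,A,B in(("rim",(W(138,20)+W(465,20))/2,(W(153,553)+W(447,553))/2),("head",(W(27,20)+W(580,20))/2,(W(50,580)+W(549,580))/2)):
    d=A-B;a=np.arctan2(-d[0],d[1]);print(n,B,a)
    u=np.array([-np.sin(a),np.cos(a)]);
    if n=="rim":print("rec",B+.070*u,"width",np.linalg.norm(W(153,553)-W(447,553)))
a=.4145;u=np.array([-np.sin(a),np.cos(a)])
B=(W(153,553)+W(447,553))/2;print("rec@.4145",B+.07*u)
cl=(W(175,444)+W(428,444))/2;print("clip dist",(cl-B)@u)
# held cover in tool frame: top corners
o=robot.get_obs();M=R.from_quat(o["tool_rot"]).as_matrix();print("yaw",np.arctan2(M[1,0],M[0,0])-np.pi/2,o["position"])
zt=o["position"][2]+.0194
P=[(252,166),(396,166),(385,393),(263,393)]
t,b,r=fit([[-.03,.065],[.03,.065],[.03,-.065],[-.03,-.065]],[toz(c,(v,q),zt)[:2] for q,v in P]);print("cover",t,b,(M[:2,:2].T@(t-o["position"][:2]))*1e3,np.round(r*1e3).tolist())
```

```text
rim [0.67440633 0.07538085] 0.4176828873088235
rec [0.64601127 0.13936304] width 0.07125117893370667
head [0.67690078 0.06945689] 0.4131843596471862
rec@.4145 [0.64621507 0.13945309]
clip dist 0.02524569300817227
yaw 0.4164985399097194 [0.69371283 0.02142858 0.39913697]
cover [0.69098687 0.02865067] 0.417409880852606 [7.70749892 0.42887199] [[4.0, -9.0], [4.0, -9.0], [-4.0, 9.0], [-4.0, 9.0]]
```

Run:
```python
from h import *
for z in(.40,.262):print(rel([.6452,.1406,z],.4155+np.pi/2))
```

```text
(array([ 0.4287,  0.0128, -0.0023]), np.float64(0.0002))
(array([0.4281, 0.0135, 0.4577]), np.float64(0.0002))
```

```bash
python3 -m handwheel '[[0.04,0.001,0,0],[0.12,0.004,0,0],[0.2,0.006,0,0],[0.28,0.01,0,0],[0.36,0.012,0,0],[0.41,0.013,0,0],[0.428,0.013,0,0],[0.428,0.013,0.03,0],[0.428,0.013,0.1,0],[0.428,0.013,0.18,0],[0.428,0.013,0.26,0],[0.428,0.013,0.34,0],[0.428,0.013,0.41,0],[0.428,0.013,0.445,0],[0.428,0.013,0.457,0],[0.428,0.013,0.457,0],[0.428,0.013,0.457,0]]'
python3 - <<'E'
from h import *
print(rel([.6452,.1406,.236],.4155+np.pi/2)); print(robot.get_obs()["position"])
E
```

```text
time: 16.33
position: [0.6478, 0.1392, 0.2634]
tool_rot: [0.546, 0.838, 0.001, 0.001]
ft_force: [-0.2, -0.3, -1.7]
grip_width: 0.0595
grip_force: 40.0
(array([ 0.0079, -0.0063,  0.0913]), np.float64(-0.0))
[0.64781697 0.13919759 0.26340511]
```

```bash
python3 -m handwheel '[[0.008,-0.006,0,0],[0.008,-0.006,0.02,0],[0.008,-0.006,0.04,0],[0.008,-0.006,0.06,0],[0.008,-0.006,0.07,0],[0.008,-0.006,0.07,0],[0.008,-0.006,0.07,0]]'
python3 - <<'E'
from h import *
c=cam("wrist");c=cam("wrist")
print(rel([.6452,.1406,.231],.4155+np.pi/2)); print(robot.get_obs()["position"])
E
```

```text
time: 16.92
position: [0.644, 0.1411, 0.2408]
tool_rot: [0.546, 0.838, -0.0, -0.0]
ft_force: [0.6, -0.9, -1.7]
grip_width: 0.0593
grip_force: 40.0
(array([-0.0028,  0.0017,  0.0349]), np.float64(0.0))
[0.64437365 0.14116728 0.24147724]
```

```bash
python3 -m handwheel '[[-0.001,0.001,0.007,0],[-0.002,0.001,0.014,0],[-0.002,0.001,0.021,0],[-0.002,0.001,0.021,0],[-0.002,0.001,0.021,0]]' && python3 -m handwheel '[[0,0,0.003,0],[0,0,0.006,0],[0,0,0.01,0],[0,0,0.01,0]]'
```

```text
time: 17.43
position: [0.6445, 0.1407, 0.2348]
tool_rot: [0.546, 0.838, -0.0, -0.0]
ft_force: [0.5, 0.4, -2.5]
grip_width: 0.0596
grip_force: 40.0
time: 17.77
position: [0.6445, 0.1407, 0.2318]
tool_rot: [0.546, 0.838, -0.0, -0.0]
ft_force: [0.5, 0.2, -1.5]
grip_width: 0.0591
grip_force: 40.0
```

```bash
python3 -m handwheel '[[0,0,0.003,0],[0,0,0.006,0],[0,0,0.006,0]]' && python3 -m handwheel '[[0,0,0.003,0],[0,0,0.006,0],[0,0,0.006,0]]'
```

```text
time: 18.02
position: [0.6449, 0.1407, 0.2306]
tool_rot: [0.546, 0.838, 0.0, 0.0]
ft_force: [-0.8, 0.1, -1.1]
grip_width: 0.0595
grip_force: 40.0
time: 18.27
position: [0.6451, 0.1408, 0.2299]
tool_rot: [0.546, 0.838, 0.001, 0.001]
ft_force: [-1.6, 0.4, 4.4]
grip_width: 0.0591
grip_force: 40.0
```

It is resting on the clips, 3.5 mm high. I'll press on gently while still gripped.

```bash
python3 -m handwheel '[[0,0,0.003,0],[0,0,0.006,0],[0,0,0.006,0]]' && python3 -m handwheel '[[0,0,0.003,0],[0,0,0.005,0],[0,0,0.005,0]]'
```

```text
time: 18.52
position: [0.6456, 0.1409, 0.229]
tool_rot: [0.546, 0.838, 0.001, 0.001]
ft_force: [-1.3, 0.2, 8.4]
grip_width: 0.0591
grip_force: 40.0
time: 18.77
position: [0.646, 0.141, 0.2284]
tool_rot: [0.546, 0.838, 0.002, 0.002]
ft_force: [-2.2, 0.3, 10.3]
grip_width: 0.0595
grip_force: 40.0
```

```bash
python3 -m handwheel '[[0,0,0.003,0],[0,0,0.006,0],[0,0,0.006,0]]' && python3 -m handwheel '[[0,0,0.003,0],[0,0,0.005,0],[0,0,0.005,0]]'
```

```text
time: 19.02
position: [0.6462, 0.141, 0.228]
tool_rot: [0.546, 0.838, 0.002, 0.002]
ft_force: [-3.5, 0.3, 15.2]
grip_width: 0.0594
grip_force: 41.4
time: 19.27
position: [0.6462, 0.141, 0.2279]
tool_rot: [0.546, 0.838, 0.002, 0.003]
ft_force: [-4.7, 0.6, 19.4]
grip_width: 0.0594
grip_force: 42.8
```

```bash
python3 -m handwheel '[[0,0,-0.006,0],[0,0,-0.006,0],[0,0,-0.006,0],[0,0,-0.006,0],[0,0,-0.006,0]]' 100 && python3 -m handwheel '[[0,0,-0.02,0],[0,0,-0.06,0],[0,0,-0.12,0],[0,0,-0.16,0],[0,0,-0.16,0],[0,0,-0.16,0],[0,0,-0.16,0],[0,0,-0.16,0]]' && python3 -m handwheel '[[0,0,0,0],[0,0,0,0],[0,0,0,0],[0,0,0,0],[0,0,0,0],[0,0,0,0],[0,0,0,0],[0,0,0,0],[0,0,0,0],[0,0,0,0],[0,0,0,0],[0,0,0,0],[0,0,0,0],[0,0,0,0],[0,0,0,0],[0,0,0,0],[0,0,0,0],[0,0,0,0]]' 0 20
python3 - <<'E'
from h import *
c=cam("wrist");save(c,"w5.png");o=robot.get_obs();M=R.from_quat(o["tool_rot"]).as_matrix()
print(rel([.6452-.0004,.1406+.0004,o["position"][2]],.4155+np.pi/2))
E
```

```text
time: 19.68
position: [0.6516, 0.1423, 0.2288]
tool_rot: [0.546, 0.838, 0.007, 0.007]
ft_force: [6.9, 2.2, 9.9]
grip_width: 0.083
grip_force: 4.9
time: 20.35
position: [0.6437, 0.1406, 0.2701]
tool_rot: [0.546, 0.838, -0.001, -0.001]
ft_force: [0.4, -0.1, -0.7]
grip_width: 0.0871
grip_force: 0.0
time: 21.85
position: [0.6447, 0.1407, 0.2716]
tool_rot: [0.546, 0.838, -0.0, -0.0]
ft_force: [-0.1, 0.4, -0.5]
grip_width: 0.0003
grip_force: 0.0
(array([0.0007, 0.0008, 0.    ]), np.float64(0.0))
```

View pics/w5.png

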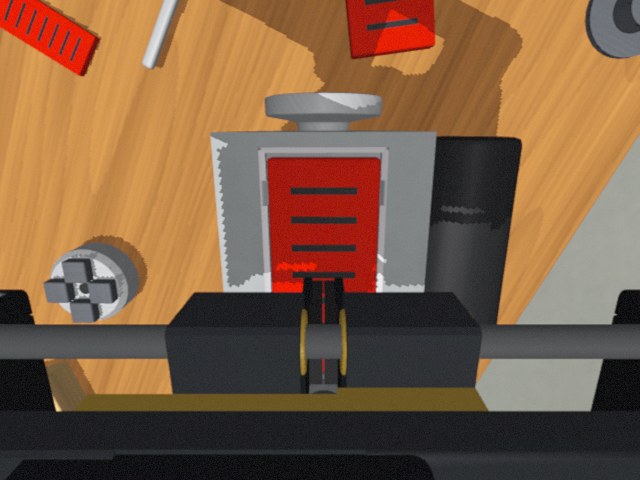

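The last picture shows the cover seated squarely in the recess (columns 267-381, top at row 157), with the closed fingers above its middle. Next is pressing at the centre.

```bash
python3 -m handwheel '[[0.002,0,0.02,0],[0.002,0,0.035,0],[0.002,0,0.045,0],[0.002,0,0.045,0]]' && python3 -m handwheel '[[0,0,0.005,0],[0,0,0.01,0],[0,0,0.01,0]]'  && python3 -m handwheel '[[0,0,0.005,0],[0,0,0.01,0],[0,0,0.01,0]]'
```

```text
time: 22.23
position: [0.6436, 0.1412, 0.2567]
tool_rot: [0.546, 0.838, -0.001, -0.001]
ft_force: [0.2, 0.9, -0.6]
grip_width: 0.0005
grip_force: 0.0
time: 22.48
position: [0.6443, 0.1412, 0.2549]
tool_rot: [0.546, 0.838, -0.0, -0.0]
ft_force: [0.6, 0.2, 1.6]
grip_width: 0.0006
grip_force: 0.0
time: 22.73
position: [0.6443, 0.1412, 0.2519]
tool_rot: [0.546, 0.838, -0.0, -0.0]
ft_force: [-0.8, -0.6, 0.1]
grip_width: 0.0003
grip_force: 0.0
```

```bash
python3 -m handwheel '[[0,0,0.005,0],[0,0,0.01,0],[0,0,0.01,0]]'  && python3 -m handwheel '[[0,0,0.005,0],[0,0,0.01,0],[0,0,0.01,0]]'
```

```text
time: 22.98
position: [0.6442, 0.1412, 0.2488]
tool_rot: [0.546, 0.838, -0.0, -0.0]
ft_force: [-0.2, 0.2, 0.9]
grip_width: 0.0002
grip_force: 0.0
time: 23.23
position: [0.6442, 0.1413, 0.2457]
tool_rot: [0.546, 0.838, -0.0, -0.0]
ft_force: [-0.3, -0.0, -1.0]
grip_width: 0.0002
grip_force: 0.0
```

```bash
python3 -m handwheel '[[0,0,0.005,0],[0,0,0.01,0],[0,0,0.01,0]]'  && python3 -m handwheel '[[0,0,0.005,0],[0,0,0.01,0],[0,0,0.01,0]]'
```

```text
time: 23.48
position: [0.6442, 0.1412, 0.2428]
tool_rot: [0.546, 0.838, -0.0, -0.0]
ft_force: [-0.2, 0.5, -0.4]
grip_width: -0.0001
grip_force: 0.0
time: 23.73
position: [0.6442, 0.1412, 0.2398]
tool_rot: [0.546, 0.838, -0.0, -0.0]
ft_force: [0.2, -1.1, -0.8]
grip_width: 0.0007
grip_force: 0.0
```

```bash
python3 -m handwheel '[[0,0,0.004,0],[0,0,0.008,0],[0,0,0.008,0]]'
```

```text
time: 23.98
position: [0.6443, 0.1412, 0.2375]
tool_rot: [0.546, 0.838, -0.0, -0.0]
ft_force: [0.5, 0.1, -0.8]
grip_width: 0.0009
grip_force: 0.0
```

```bash
python3 -m handwheel '[[0,0,0.003,0],[0,0,0.006,0],[0,0,0.006,0]]' && python3 -m handwheel '[[0,0,0.003,0],[0,0,0.006,0],[0,0,0.006,0]]'
```

```text
time: 24.23
position: [0.6444, 0.1413, 0.2358]
tool_rot: [0.546, 0.838, -0.0, -0.0]
ft_force: [0.5, -0.6, 0.7]
grip_width: 0.0003
grip_force: 0.0
time: 24.48
position: [0.645, 0.1415, 0.2356]
tool_rot: [0.546, 0.838, 0.001, 0.001]
ft_force: [-1.7, 0.5, 5.0]
grip_width: 0.0007
grip_force: 2.5
```

```bash
python3 -m handwheel '[[0,0,0.003,0],[0,0,0.006,0],[0,0,0.006,0]]'
```

```text
time: 24.73
position: [0.6455, 0.1415, 0.2349]
tool_rot: [0.546, 0.838, 0.001, 0.002]
ft_force: [-1.3, 0.0, 8.0]
grip_width: 0.0003
grip_force: 3.9
```

```bash
python3 -m handwheel '[[0,0,0.003,0],[0,0,0.006,0],[0,0,0.006,0]]' && python3 -m handwheel '[[0,0,0.003,0],[0,0,0.006,0],[0,0,0.006,0]]'  && python3 -m handwheel '[[0,0,0.003,0],[0,0,0.006,0],[0,0,0.006,0]]'
```

```text
time: 24.98
position: [0.6456, 0.1415, 0.2346]
tool_rot: [0.546, 0.838, 0.002, 0.002]
ft_force: [-3.8, 0.9, 12.8]
grip_width: 0.0008
grip_force: 6.7
time: 25.23
position: [0.6459, 0.1416, 0.2339]
tool_rot: [0.546, 0.838, 0.002, 0.002]
ft_force: [-3.7, 0.1, 16.8]
grip_width: 0.0005
grip_force: 8.5
time: 25.48
position: [0.6459, 0.1416, 0.2339]
tool_rot: [0.546, 0.838, 0.002, 0.003]
ft_force: [-6.6, 0.3, 23.5]
grip_width: 0.0002
grip_force: 11.7
```

```bash
python3 -m handwheel '[[0,0,0.004,0],[0,0,0.008,0],[0,0,0.008,0],[0,0,0.008,0]]' && python3 -m handwheel '[[0,0,0.003,0],[0,0,0.005,0],[0,0,0.005,0],[0,0,0.005,0]]'
```

```text
time: 25.82
position: [0.646, 0.1416, 0.2339]
tool_rot: [0.546, 0.838, 0.003, 0.004]
ft_force: [-9.1, 0.4, 31.6]
grip_width: 0.0005
grip_force: 15.8
time: 26.15
position: [0.646, 0.1416, 0.2338]
tool_rot: [0.546, 0.838, 0.003, 0.004]
ft_force: [-11.9, -1.2, 36.8]
grip_width: 0.0004
grip_force: 18.4
```

The cover is home: stiff at 37 N, with the tip height matching a 246 mm top. Next I'll rise, open, and move above the collar.

```bash
python3 -m handwheel '[[0,0,-0.03,0],[0,0,-0.08,0],[0,0,-0.16,0],[0,0,-0.24,0],[0,0,-0.3,0],[0,0,-0.3,0],[0,0,-0.3,0],[0,0,-0.3,0],[0,0,-0.3,0],[0,0,-0.3,0]]' && python3 -m handwheel '[[0,0,0,0],[0,0,0,0],[0,0,0,0],[0,0,0,0],[0,0,0,0],[0,0,0,0]]' 70
python3 - <<'E'
from h import *
c=cam("wrist");P=proj(c,[.6457,.1395,.246])
f=cv2.cvtColor(c["frame"],cv2.COLOR_RGB2HSV);r=((f[...,0]<6)|(f[...,0]>174))&(f[...,1]>180)&(f[...,2]>60)
m=r.astype(np.uint8);n,l,s,_=cv2.connectedComponentsWithStats(m);
for i in range(1,n):
    if s[i,4]>800:print(s[i])
u=np.array([-np.sin(.4155),np.cos(.4155)]);x=np.array([u[1],-u[0]])
for e in(-.03,.03):print("expected far corner",proj(c,[*(np.array([.6457,.1395])+.065*u+e*x),.246]))
print(rel([.680,.060,.31],.4155+np.pi/2))
E
```

```text
time: 26.98
position: [0.6436, 0.1412, 0.3112]
tool_rot: [0.546, 0.838, -0.001, -0.001]
ft_force: [0.1, 0.4, 0.1]
grip_width: 0.0005
grip_force: 0.0
time: 27.48
position: [0.6444, 0.1412, 0.3131]
tool_rot: [0.546, 0.838, 0.0, 0.0]
ft_force: [-0.1, 1.2, -0.9]
grip_width: 0.0328
grip_force: 0.0
[  23    0   96   81 3326]
[ 343    0   81   66 4148]
[  280   154    92   171 12198]
expected far corner [153.10483512 276.38701209]
expected far corner [153.16411353 371.09814183]
(array([-0.2957, -0.001 ,  0.0103]), np.float64(0.0))
```

```bash
python3 -m handwheel '[[-0.05,0,0,0],[-0.13,0,0,0],[-0.21,0,0,0],[-0.27,0,0,0],[-0.296,0,0,0],[-0.296,0,0,0],[-0.296,0,0,0],[-0.296,0,0,0]]'
python3 - <<'E'
from h import *
c=cam("wrist");print(rel([.680,.060,.242],.4155+np.pi/2),robot.get_obs()["grip_width"])
E
```

```text
time: 28.2
position: [0.6798, 0.0608, 0.313]
tool_rot: [0.546, 0.838, 0.0, -0.0]
ft_force: [-0.3, 0.7, 0.6]
grip_width: 0.0606
grip_force: 0.0
(array([-0.0038, -0.0009,  0.2369]), np.float64(0.0002)) 0.060643041007627844
```

```bash
python3 -m handwheel '[[-0.003,0,0.03,0],[-0.003,0,0.09,0],[-0.003,0,0.13,0],[-0.003,0,0.145,0],[-0.003,0,0.145,0]]' && python3 -m handwheel '[[0,0,0.02,0],[0,0,0.05,0],[0,0,0.08,0],[0,0,0.09,0],[0,0,0.09,0],[0,0,0.09,0]]' && python3 -m handwheel '[[0,0,0,0],[0,0,0,0],[0,0,0,0],[0,0,0,0],[0,0,0,0],[0,0,0,0],[0,0,0,0],[0,0,0,0],[0,0,0,0]]' 0 25
```

```text
time: 28.67
position: [0.6793, 0.06, 0.2675]
tool_rot: [0.546, 0.838, -0.001, -0.002]
ft_force: [-0.9, 0.4, -0.1]
grip_width: 0.0608
grip_force: 0.0
time: 29.17
position: [0.6806, 0.0591, 0.2422]
tool_rot: [0.546, 0.838, -0.0, -0.0]
ft_force: [-0.4, 0.5, 0.4]
grip_width: 0.0606
grip_force: 0.0
time: 29.92
position: [0.681, 0.0593, 0.2427]
tool_rot: [0.546, 0.838, 0.0, 0.0]
ft_force: [0.3, 0.8, -0.2]
grip_width: 0.0256
grip_force: 24.8
```

```bash
python3 -m handwheel '[[0,0,-0.008,0],[0,0,-0.016,0],[0,0,-0.024,0],[0,0,-0.033,0],[0,0,-0.033,0],[0,0,-0.033,0],[0,0,-0.033,0]]' - 35
python3 - <<'E'
from h import *
c=cam("wrist")
c=cam("top")
for d in vision.look_for("top","tongue_tip"):print(d)
o=robot.get_obs();print(o["position"],o["ft_force"],o["q"])
E
```

```text
time: 30.5
position: [0.6809, 0.0593, 0.2521]
tool_rot: [0.546, 0.838, 0.0, 0.0]
ft_force: [5.0, 0.6, -6.0]
grip_width: 0.0255
grip_force: 34.8
[0.68091873 0.05930298 0.25226357] [ 4.08195107  0.92451706 -6.08367984] [-7.63974311e-02  5.71276978e-01  1.22477721e+00  3.22317853e-04
  1.34506133e+00 -4.92242202e-01]
```

Run:
```python
from h import *
c=cam("top")
for p in((338,154),(337,169),(340,169)):
    w=toz(c,(135+p[1]/3.4,215+p[0]/3.4),.247)[:2]
    for ax in((.6785,.0602),(.6810,.0595)):
        d=w-ax;print(p,np.linalg.norm(d)*1e3,np.arctan2(-d[0],d[1])-.4145)
```

```text
(338, 154) 21.884461849967686 1.4153139431074346
(338, 154) 24.157700027652506 1.3607710723087045
(337, 169) 31.218918665214037 1.3214567892112896
(337, 169) 33.58787770102813 1.2886563108031082
(340, 169) 31.552149216051962 1.379811617344938
(340, 169) 33.85739382599219 1.3432757496113887
```

```bash
python3 -m handwheel '[[0,0,0,0.008],[0,0,0,0.024],[0,0,0,0.04],[0,0,0,0.056],[0,0,0,0.072],[0,0,0,0.088],[0,0,0,0.104],[0,0,0,0.12],[0,0,0,0.136],[0,0,0,0.152],[0,0,0,0.168],[0,0,0,0.184],[0,0,0,0.2],[0,0,0,0.213],[0,0,0,0.213],[0,0,0,0.213]]'
python3 - <<'E'
from h import *
o=robot.get_obs();M=R.from_quat(o["tool_rot"]).as_matrix();print(np.arctan2(M[1,0],M[0,0])-np.pi/2-.4155,o["moment"],o["q"][5])
E
```

```text
time: 32.03
position: [0.6806, 0.0593, 0.2523]
tool_rot: [0.948, 0.319, -0.0, -0.0]
ft_force: [3.7, 1.9, -5.9]
grip_width: 0.0254
grip_force: 34.8
-1.335996161596484 [ 0.25393346 -0.71937934 -0.04134334] 0.8440388022379585
```

```bash
python3 -m handwheel '[[0,0,0.004,0],[0,0,0.008,0],[0,0,0.012,0],[0,0,0.015,0],[0,0,0.015,0],[0,0,0.015,0]]' && python3 -m handwheel '[[0,0,0,0],[0,0,0,0],[0,0,0,0],[0,0,0,0],[0,0,0,0],[0,0,0,0]]' 70 && python3 -m handwheel '[[0,0,-0.05,0],[0,0,-0.12,0],[0,0,-0.2,0],[0,0,-0.28,0],[-0.1,0,-0.36,0],[-0.25,0,-0.42,0],[-0.4,0,-0.45,0],[-0.5,0,-0.48,0],[-0.5,0,-0.48,0],[-0.5,0,-0.48,0],[-0.5,0,-0.48,0],[-0.5,0,-0.48,0]]'
python3 - <<'E'
from h import *
for n in("wrist","top"):
    c=cam(n);save(c,n+"9.png")
    f=cv2.cvtColor(c["frame"],cv2.COLOR_RGB2HSV)
    y=(f[...,0]>25)&(f[...,0]<33)&(f[...,1]>200)&(f[...,2]>120)
    k,l,s,ce=cv2.connectedComponentsWithStats(y.astype(np.uint8))
    print(n,[(s[i,:5].tolist(),ce[i].round(1).tolist()) for i in range(1,k) if s[i,4]>5])
    a=.4155;u=np.array([-np.sin(a),np.cos(a)]);A=np.array([.6806,.0597])
    print("axis cap",proj(c,[*A,.287]),"tip if 0",proj(c,[*(A+.032*u),.252]),"mid",proj(c,[*(A+.022*u),.252]))
print(robot.get_obs()["ft_force"])
E
```

```text
time: 32.53
position: [0.6806, 0.0593, 0.248]
tool_rot: [0.948, 0.319, 0.0, -0.0]
ft_force: [4.2, 1.3, -4.3]
grip_width: 0.0253
grip_force: 34.8
time: 33.03
position: [0.6805, 0.059, 0.2484]
tool_rot: [0.948, 0.318, -0.0, 0.0]
ft_force: [-0.1, 0.1, 0.5]
grip_width: 0.0565
grip_force: 0.0
time: 34.03
position: [0.5617, -0.0309, 0.3915]
tool_rot: [0.948, 0.319, -0.0, -0.0]
ft_force: [0.3, 0.3, -0.4]
grip_width: 0.0612
grip_force: 0.0
wrist [([306, 9, 19, 10, 145], [314.9, 13.5]), ([282, 14, 25, 21, 315], [292.5, 23.7])]
axis cap [ 15.74782615 323.05114326] tip if 0 [ 18.18404404 281.49953988] mid [ 21.65672846 294.56515041]
top [([306, 164, 6, 4, 15], [308.7, 165.4]), ([298, 172, 9, 6, 35], [301.8, 174.3])]
axis cap [163.9474435  311.97104912] tip if 0 [174.67361754 298.15653359] mid [172.88787567 302.5343446 ]
[-0.93428443 -0.74295336  0.43944682]
```

```bash
python3 -c "
from rig import job
print(job.hand_in())"
```

```text
the job is handed in; nothing more can be done
None
```

The cover is pressed home and level in its recess, the locking collar is turned in and let down over its end, and the job is handed in at about 34 s of the 67 s; hand-in returned no verdict, and the tongue angle was checked only by pixel position because the 10 pictures were used up.

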